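# Open the jam hatch of a copier feeder by its pop-out T-handle

### The job

Open the dark jam hatch on the copier's feeder unit: press the green release button until the T-handle pops out, turn the handle anticlockwise until you feel it load up against its latch spring, and while holding it there against the spring slide the hatch fully open towards the button side. Turn with feeling and neither wrench the handle hard against the spring nor tug hard on a hatch that is still bolted; then let go, leaving the handle out and everything else on and around the unit where it is.

Things in the scene. Friction and masses are not known exactly. Their poses are not given: they have to be found in the camera images.
- feeder: Feeder unit: cream plastic box fixed to the bench, 320 (its x) by 300 (y) by 106 mm high; origin at the centre of its underside, z up. Two cream ledges (y beyond +-88 mm, 106 mm high) run along x. Between them: a low front deck (75 mm high, x -160 to -50 mm) and behind it the dark blue jam hatch. -x is the button side, the way the hatch opens, over the deck.
- hatch (a joint): How far the jam hatch has slid open, m, along feeder -x: 0 shut, 0.090 at its open stop. It carries button and handle. Sliding takes about 4 N once unlatched and it stays where left; a hidden side bolt holds it shut (up to 4 mm of give when pulled) until the handle is turned far enough. Pulling on the bolt with over 40 N forces it.
- hatch_front (a point): Middle of the top front edge of the hatch (towards feeder -x), 95 mm from the handle's axis. The hatch is a dark blue plate 160 (x) by 170 (y) by 30 mm thick, its top level with the ledges, 106 mm above the feeder's underside.
- button_top (a point): Centre of the top of the green release button, a round button 22 mm across standing 9 mm proud of the hatch's top; on the hatch, 72 mm from the handle's axis towards feeder -x.
- button (a joint): How far the button is pressed, m (0 to 0.008, straight down). Spring: 3 N at first, 1 N more for each mm. The handle is let go at about 0.006 m (7 to 9 N); the end of travel is at 11 N.
- handle_lift (a joint): How far the T-handle has popped out, m: 0 flush with the hatch's top in its slot, 0.032 fully out. A spring of 5 to 7 N drives it out when the button is pressed and keeps it out.
- handle_grip (a point): Centre of the T-handle's grip bar, moving with it: aluminium, 70 mm long (its x), 14 wide (y), 14 tall (7 above and below this point), with a green mark on its +x half, on a 14 mm stem about whose vertical axis it turns. At the start it lies along feeder x, at feeder x +50 mm, y 0, its top flush in a slot 86 by 30 mm; out, its underside is 18 mm above the hatch's top.
- handle_turn (a joint): T-handle angle, rad: 0 bar along feeder x, growing anticlockwise from above; turns only when out. Free (0.04 N m friction) up to the latch spring, met somewhere from 0.30 to 1.15 rad, unseen, different each time. From there 2.2 N m more per rad: the bolt is clear about 0.2 rad on (0.45 N m). Over 0.75 N m of spring torque (0.34 rad on) is wrenching: 0.5 to 0.65 is right.
- bolt (a point): Hidden side bolt of the hatch, where it enters the feeder's +y ledge; nothing to touch here. The turned handle draws it against the latch spring. Hold the handle at its load while the hatch slides its first 20 mm; let go earlier and the spring turns the handle back and the bolt catches again. After that the bolt has passed its keeper.
- separator_ring: Blue plastic ring, 30 mm across, 20 mm tall, standing on the feeder's +y ledge; bystander. Origin under its centre, as for all bystanders.
- cleaning_block: Yellow block 50 by 28 by 16 mm lying on the feeder's -y ledge; bystander.
- screwdriver: Screwdriver lying on the bench to the left; bystander.
- spare_roller: Spare feed roller, black rubber on a steel shaft 160 mm long, 28 mm thick, on the bench to the right; bystander.
- cleaner_jar: White jar with an orange cap, 60 mm across, 100 mm tall, on the bench to the left; bystander.
- mug: Blue mug, 80 mm across, 90 mm tall, on the bench to the right; bystander.
- screw_tray: Grey parts tray 120 by 90 by 25 mm, on the bench to the right near the robot; bystander.

How it is judged:
By the outcome, as a careful person would: the job done as asked, in the order asked, and still so for the second after the job is handed in, with the robot touching nothing.
It also fails if it takes over 61 s, if anything falls off the work surface, if the arm or the gripper's body presses on something with over 40 N, if the wrist force passes 120 N, or if a joint passes its speed limit or range.

### The arm

A 6-joint arm with a two-finger parallel gripper is mounted at the origin on the work surface. World frame = base frame: x ahead of the robot, y to its left, z up, the work surface at z = 0. Lengths are in m, angles in rad, forces in N, time in s.
With the tool pointing down it reaches from about 0.425 to 0.95 m from the base axis. Payload 3.5 kg.
Tool frame: the origin (TCP) lies at the very end of the fingers, on their centre line; the grasp point (between the pads) lies 19 mm behind it; z points along the fingers, y is the line along which they close (so a half turn about z gives the same grasp; the last joint's range is limited). The gripper opens to 85 mm and grips with 20 to 120 N. Pads are 22 mm wide; open, the fingers measure 114 mm over their backs; the gripper's body (76 mm by 85 mm) begins 54 mm behind the grasp point. The pads swing forward as they close: fully open they stand 13 mm farther back than shut.
Start: joints at [-1.488, 0.286, 1.577, -0, 1.279, -0.15], TCP at [0.156, -0.657, 0.211] pointing down, gripper open.
Joint ranges: [-2.77, 2.77], [-0.9, 2.22], [0.21, 2.48], [-1.53, 4.67], [0.24, 2.81], [-2.84, 2.84]. Speed limits (rad/s): [2.79, 2.79, 3.14, 3.14, 3.14, 3.14].

### API

Orientations are given as a unit quaternion [x, y, z, w].
In Python, from plant import ctrl, optics, sign_off gives the robot as it stands.
- The arm moves only by the shell command python3 -m creep 'ROWS' [FORCE]. ROWS is JSON, a list of rows, each an object of numbers: "x", "y", "z": the shift along the tool's x, y, z in mm; "rx", "ry", "rz": the turn, a rotation vector about the tool's x, y, z in degrees; "grip": the opening, from 0 (shut) to 1 (fully open). In form: [{"x": .., "y": .., "z": .., "rx": .., "ry": .., "rz": .., "grip": ..}, ...]. A call has exactly 10 rows; each row shifts and turns the commanded pose from where the row before left it, along the tool's axes as they then stand; what a row does not reach is not made up. A row lasts 1/12 s, in which the tool goes at most 41.7 mm and 7.16 degrees, less where a joint would pass 70% of its speed; a pose out of reach is approached as far as the arm can. A call with a gripper value outside its range is refused whole. The fingers move at their own pace and stop on an object; FORCE is the grip in N (left out, the last holds). Time passes only in rows, so rows that do not move let the fingers close, or fill a call up. It gives the time, the measured TCP pose, the force, the opening and the grip force at its end, in the units of the state.
- ctrl.get_state(): the state, without advancing time (a new reading comes with each control period).
- optics.read_camera(name): name is "scene" or "top" or "wrist"; returns a dict with "color" (400x640x3 uint8, blue, green, red), "K" (3x3 intrinsics, pixels), "R" (3x3) and "t" (3): a world point X has camera coordinates R X + t. Camera axes: x right, y down, z forward; pixel columns grow to the right and rows downward; lengths in m; the calibration is good to about 2 mm. A picture is of the moment at which its call begins. There is no depth.
- sign_off(): hands the job in; it is judged then, once.
The state is a dict: "time": time; "qpos": joint angles; "dq": joint speeds; "joint_efforts": joint torques, N m; "eef_pos": TCP position; "tcp_rot": TCP orientation; "contact_force": force on the tool from outside, world axes, zero at the start; "wrist_torque": the same for the moment, N m; "opening": opening from 0.0 (shut) to 1.0 (fully open); "finger_force": force on a finger pad.
Only numpy, scipy, OpenCV 4.12 (cv2) and the standard library are available. Lean on these libraries where they do the work, as an engineer would, in place of code of your own. Each camera call takes 0.05 s, during which the arm holds its last target. There are 200 camera calls.

## Working session

There is one attempt and no reset: what is moved stays moved. The work goes in short steps, Python scripts to look and compute and a shell command to move; the robot and the scene stay as the last step left them, time stands still between calls to the robot, and variables do not carry over. Pictures are saved under pics/ and viewed, at most 10 in all, crops included, and the job is handed in when it is done.

```bash
ls; mkdir -p pics; python3 - <<'E'
from plant import ctrl, optics
import cv2
s=ctrl.get_state(); print(s)
for n in("top","scene"):
    c=optics.read_camera(n); cv2.imwrite(f"pics/{n}0.png",c["color"]); print(n,c["K"].tolist(),c["R"].tolist(),c["t"])
E
```

```text
pics
{'time': 0.0, 'qpos': array([-1.48801274e+00,  2.87187225e-01,  1.57820256e+00,  1.41027524e-05,
        1.27860112e+00, -1.49988474e-01]), 'dq': array([ 0.00102011, -0.00074279, -0.00013957, -0.00052705, -0.00194428,
       -0.00079519]), 'joint_efforts': array([-4.73845228e-05, -4.05980551e+01, -2.92624623e+01, -1.67454859e-04,
        5.86918672e-03, -1.71398202e-06]), 'eef_pos': array([ 0.1556861 , -0.65606362,  0.20921903]), 'tcp_rot': array([ 9.93234310e-01,  1.16121344e-01,  4.70322605e-05, -1.19822333e-03]), 'contact_force': array([-0.08006585, -0.23805445, -0.44770015]), 'wrist_torque': array([-0.01244341,  0.01685719, -0.00723094]), 'finger_force': 0.0, 'opening': 0.9970338480139462}
top [[476.66081296134263, 0.0, 316.39420438725756], [0.0, 476.66081296134263, 203.9725856799971], [0.0, 0.0, 1.0]] [[-0.022980249223153768, -0.9997316896538813, -0.0029080659272053976], [-0.9873575488465635, 0.023151945321263655, -0.15680898623340236], [0.1568342401433689, -0.0007322087383039406, -0.987624668074373]] [0.04326214 0.53000927 1.51735876]
scene [[375.21872450836605, 0.0, 314.9826258182938], [0.0, 375.21872450836605, 203.03615657398083], [0.0, 0.0, 1.0]] [[0.7008850579418104, 0.7129857229302279, 0.02028532601574473], [0.48016437525989897, -0.45060285305721487, -0.7525950049980196], [-0.5274488679343011, 0.5372228845780475, -0.6581711509937712]] [-0.35614813 -0.13994335  1.30955133]
```

View pics/top0.png

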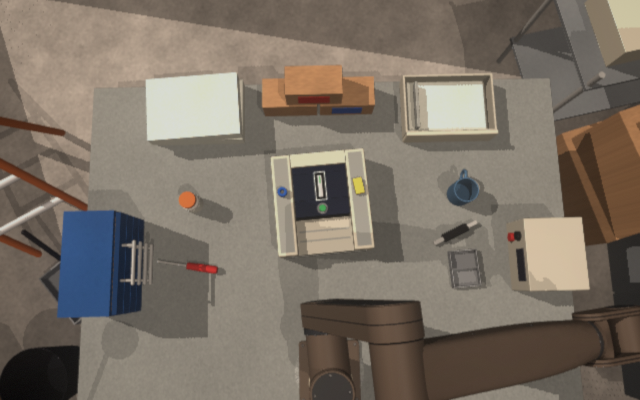

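View pics/scene0.png

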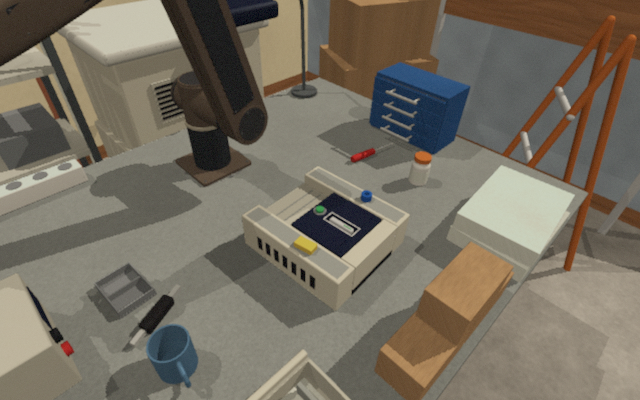

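The top view shows the feeder with the hatch around (320,190), the green button at (322,208) and the handle slot at (320,186). The ring is at (283,192) and the yellow block at (359,186). The scene view agrees. Next I measure.

```bash
cat > h.py <<'E'
import numpy as np, cv2
from plant import ctrl, optics
def ray(c,uv,z):
    d=c["R"].T@np.linalg.inv(c["K"])@np.array([uv[0],uv[1],1.]); o=-c["R"].T@c["t"]
    return o+d*(z-o[2])/d[2]
def blobs(m,amin=8):
    n,l,st,ce=cv2.connectedComponentsWithStats(m.astype(np.uint8)); 
    return [(ce[i],st[i,4],l==i) for i in range(1,n) if st[i,4]>=amin]
def green(c): 
    h=cv2.cvtColor(c["color"],cv2.COLOR_BGR2HSV); return (abs(h[...,0].astype(int)-65)<20)&(h[...,1]>90)&(h[...,2]>40)
def dark(c):
    h=cv2.cvtColor(c["color"],cv2.COLOR_BGR2HSV); return (abs(h[...,0].astype(int)-115)<15)&(h[...,1]>60)&(h[...,2]<75)
E
python3 - <<'E'
from h import *
for n in("top","scene"):
    c=optics.read_camera(n); print(n)
    for ce,a,_ in blobs(green(c)): print("green",ce,a,ray(c,ce,.115),ray(c,ce,.106))
    b=[b for b in blobs(dark(c),300)]
    for ce,a,m in b:
        p=ray(c,ce,.106)
        if not(.4<p[0]<1 and abs(p[1])<.3): continue
        k=max(cv2.findContours(m.astype(np.uint8),0,1)[0],key=cv2.contourArea)
        q=np.array([ray(c,x[0],.106)[:2] for x in k],np.float32)
        print("dark",ce,a,cv2.minAreaRect(q))
cv2.imwrite("pics/z0.png",cv2.resize(optics.read_camera("top")["color"][135:265,260:385],None,fx=4.5,fy=4.5,interpolation=2))
E
```

```text
top
green [322.16666667 207.56666667] 30 [0.50751573 0.01330454 0.115     ] [0.50887287 0.01318928 0.106     ]
scene
green [319.38888889 208.38888889] 54 [0.51038263 0.01050543 0.115     ] [0.50348637 0.01776239 0.106     ]
dark [336.39421416 224.48272884] 2316 ((0.5688760876655579, 0.014219902455806732), (0.15727823972702026, 0.16929638385772705), 4.08137845993042)
```

View pics/z0.png

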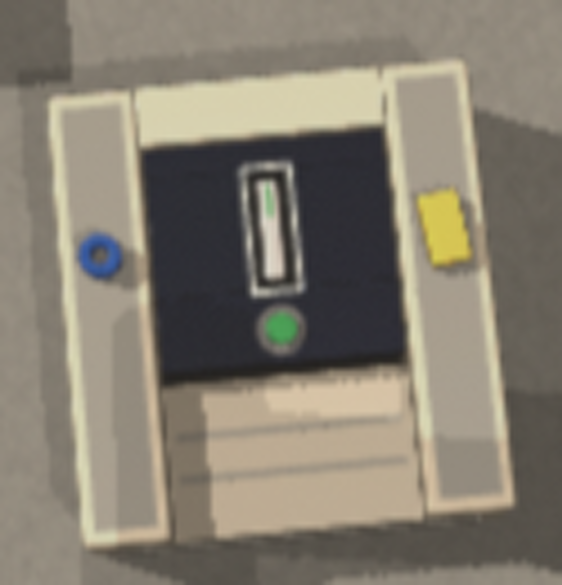

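The hatch rectangle measures 157×169 mm (expected 160×170), and the button lies where the geometry puts it. Feeder yaw is about 4.1°, the button is at about (0.511, 0.011) and the handle axis at about (0.582, 0.016). I'll start the approach with the fingers closing.

```bash
python3 -m creep '[{"rz":4.65,"grip":0},{"rz":4.65,"grip":0},{"x":26,"y":-28,"grip":0},{"x":26,"y":-28,"grip":0},{"x":26,"y":-28,"grip":0},{"x":26,"y":-28,"grip":0},{"x":26,"y":-28,"grip":0},{"x":26,"y":-28,"grip":0},{"x":26,"y":-28,"grip":0},{"x":26,"y":-28,"grip":0}]' 40
python3 -m creep '[{"x":26,"y":-34,"grip":0},{"x":26,"y":-34,"grip":0},{"x":16,"y":-36,"grip":0},{"x":16,"y":-36,"grip":0},{"x":16,"y":-36,"grip":0},{"x":16,"y":-36,"grip":0},{"x":16,"y":-36,"grip":0},{"x":16,"y":-36,"grip":0},{"x":16,"y":-36,"grip":0},{"x":16,"y":-36,"grip":0}]'
python3 -c "
from h import *
s=ctrl.get_state();print(s['qpos'])
c=optics.read_camera('top');cv2.imwrite('pics/a.png',c['color'])"
```

```text
[-1.48798190e+00  2.86782617e-01  1.57733830e+00 -3.20442291e-05
  1.27858606e+00 -1.50023779e-01]$[0]: bad value
$[0]: bad value
```

```bash
python3 -m creep '[{"x":0,"y":0,"z":0,"rx":0,"ry":0,"rz":4.65,"grip":0},{"x":0,"y":0,"z":0,"rx":0,"ry":0,"rz":4.65,"grip":0},{"x":26,"y":-28,"z":0,"rx":0,"ry":0,"rz":0,"grip":0},{"x":26,"y":-28,"z":0,"rx":0,"ry":0,"rz":0,"grip":0},{"x":26,"y":-28,"z":0,"rx":0,"ry":0,"rz":0,"grip":0},{"x":26,"y":-28,"z":0,"rx":0,"ry":0,"rz":0,"grip":0},{"x":26,"y":-28,"z":0,"rx":0,"ry":0,"rz":0,"grip":0},{"x":26,"y":-28,"z":0,"rx":0,"ry":0,"rz":0,"grip":0},{"x":26,"y":-28,"z":0,"rx":0,"ry":0,"rz":0,"grip":0},{"x":26,"y":-28,"z":0,"rx":0,"ry":0,"rz":0,"grip":0}]' 40
```

```text
time: 1.13
eef_pos: [0.3483, -0.4171, 0.2108]
tcp_rot: [0.999, 0.035, 0.0, 0.0]
contact_force: [0.8, -0.2, 0.3]
opening: -0.004
finger_force: 0.0
```

```bash
python3 -m creep '[{"x":19,"y":-36,"z":0,"rx":0,"ry":0,"rz":0,"grip":0},{"x":19,"y":-36,"z":0,"rx":0,"ry":0,"rz":0,"grip":0},{"x":19,"y":-36,"z":0,"rx":0,"ry":0,"rz":0,"grip":0},{"x":19,"y":-36,"z":0,"rx":0,"ry":0,"rz":0,"grip":0},{"x":19,"y":-36,"z":0,"rx":0,"ry":0,"rz":0,"grip":0},{"x":19,"y":-36,"z":0,"rx":0,"ry":0,"rz":0,"grip":0},{"x":19,"y":-36,"z":0,"rx":0,"ry":0,"rz":0,"grip":0},{"x":19,"y":-36,"z":0,"rx":0,"ry":0,"rz":0,"grip":0},{"x":19,"y":-36,"z":0,"rx":0,"ry":0,"rz":0,"grip":0},{"x":19,"y":-36,"z":0,"rx":0,"ry":0,"rz":0,"grip":0}]'
python3 -m creep '[{"x":0,"y":-28,"z":0,"rx":0,"ry":0,"rz":0,"grip":0},{"x":0,"y":-27,"z":0,"rx":0,"ry":0,"rz":0,"grip":0},{"x":0,"y":0,"z":20,"rx":0,"ry":0,"rz":0,"grip":0},{"x":0,"y":0,"z":20,"rx":0,"ry":0,"rz":0,"grip":0},{"x":0,"y":0,"z":15,"rx":0,"ry":0,"rz":0,"grip":0},{"x":0,"y":0,"z":10,"rx":0,"ry":0,"rz":0,"grip":0},{"x":0,"y":0,"z":5,"rx":0,"ry":0,"rz":0,"grip":0},{"x":0,"y":0,"z":0,"rx":0,"ry":0,"rz":0,"grip":0},{"x":0,"y":0,"z":0,"rx":0,"ry":0,"rz":0,"grip":0},{"x":0,"y":0,"z":0,"rx":0,"ry":0,"rz":0,"grip":0}]'
python3 -c "
from h import *
s=ctrl.get_state();print(s['qpos'],s['eef_pos'],s['wrist_torque'])
c=optics.read_camera('scene');cv2.imwrite('pics/a.png',cv2.resize(c['color'][140:300,230:420],None,fx=3.5,fy=3.5))"
```

```text
time: 1.97
eef_pos: [0.5121, -0.0441, 0.211]
tcp_rot: [0.999, 0.035, 0.0, 0.0]
contact_force: [0.9, -0.7, -0.3]
opening: -0.001
finger_force: 0.0
time: 2.8
eef_pos: [0.5086, 0.0083, 0.1419]
tcp_rot: [0.999, 0.035, 0.001, 0.0]
contact_force: [0.4, 0.4, -0.5]
opening: 0.001
finger_force: 0.0
[-1.83275426e-01 -1.46976880e-02  2.04301844e+00  2.27146871e-05
  1.11105550e+00  1.31739445e+00] [0.50864516 0.0083441  0.14188198] [0.02118397 0.05278544 0.00999447]
```

View pics/a.png

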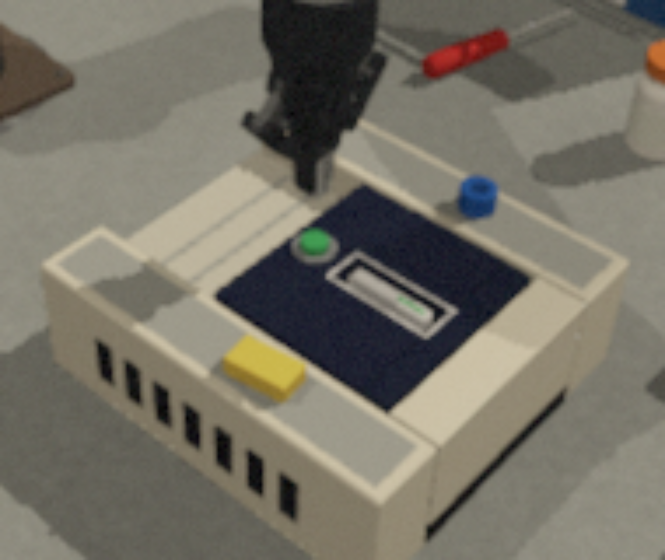

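The tip is over the hatch near the button at crop (318,192), with the button at (315,242). I'll check this against the projection.

```bash
python3 -c "
from h import *
def pr(c,X):
    p=c['K']@(c['R']@np.array(X)+c['t']); return p[:2]/p[2]
for n in ('scene','top'):
    c=optics.read_camera(n)
    p=ctrl.get_state()['eef_pos']
    print(n,p,pr(c,p),pr(c,[.511,.011,.115]),(pr(c,p)-[230,140])*3.5, [(b[0],b[1]) for b in blobs(green(c),5)])
"
```

```text
scene [0.50857571 0.00838483 0.14184666] [318.59148147 200.56421822] [319.69286642 208.41767615] [310.07018515 211.97476376] [(array([319.5, 208.5]), np.int32(52))]
top [0.50842857 0.00842752 0.14167381] [323.83312049 205.93130173] [322.87887747 206.44313818] [328.41592171 230.75955605] []
```

```bash
python3 -m creep '[{"x":2,"y":-2,"z":10,"rx":0,"ry":0,"rz":0,"grip":0},{"x":0,"y":0,"z":8,"rx":0,"ry":0,"rz":0,"grip":0},{"x":0,"y":0,"z":4,"rx":0,"ry":0,"rz":0,"grip":0},{"x":0,"y":0,"z":2,"rx":0,"ry":0,"rz":0,"grip":0},{"x":0,"y":0,"z":2,"rx":0,"ry":0,"rz":0,"grip":0},{"x":0,"y":0,"z":2,"rx":0,"ry":0,"rz":0,"grip":0},{"x":0,"y":0,"z":1,"rx":0,"ry":0,"rz":0,"grip":0},{"x":0,"y":0,"z":1,"rx":0,"ry":0,"rz":0,"grip":0},{"x":0,"y":0,"z":0,"rx":0,"ry":0,"rz":0,"grip":0},{"x":0,"y":0,"z":0,"rx":0,"ry":0,"rz":0,"grip":0}]'
```

```text
time: 3.78
eef_pos: [0.5097, 0.0108, 0.1108]
tcp_rot: [0.999, 0.035, 0.0, 0.0]
contact_force: [-0.3, -0.9, -0.3]
opening: 0.001
finger_force: 0.0
```

```bash
python3 -c "
from h import *
s=ctrl.get_state();print(s['eef_pos'],s['contact_force'])
c=optics.read_camera('scene');a=cv2.resize(c['color'][160:260,270:390],None,fx=4,fy=4,interpolation=2)
c=optics.read_camera('wrist');b=cv2.resize(c['color'],(640,400))[:,80:480]
cv2.imwrite('pics/b.png',np.hstack([cv2.resize(a,(400,400)),b]))"
```

```text
[0.50974764 0.01076881 0.11080503] [-0.26851648 -0.87248916 -0.34589852]
```

View pics/b.png

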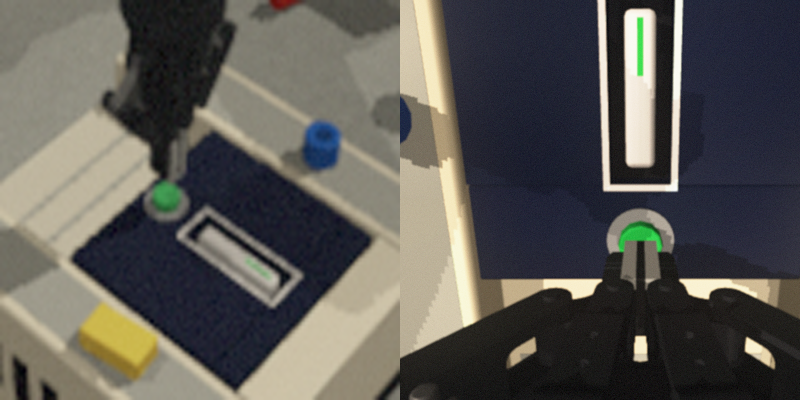

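Wrist view: the closed fingers are laterally centred on the button, with the tip at image (320,243) and the visible green around (320,235). The bar is along column 320. I'll project to get the offset.

```bash
python3 -c "
from h import *
def pr(c,X):
    p=c['K']@(c['R']@np.array(X)+c['t']); return p[:2]/p[2]
c=optics.read_camera('wrist')
p=ctrl.get_state()['eef_pos']
print('cam',-c['R'].T@c['t'],c['R'][2]); print('tcp',pr(c,p),'tcp+10',pr(c,p+[0,0,.01]),'btn',pr(c,[.511,.011,.115]))
h=cv2.cvtColor(c['color'],cv2.COLOR_BGR2HSV)
for ce,a,m in blobs(green(c),50):
    y,x=np.where(m); print(ce,a,x.min(),x.max(),y.min(),y.max(),'z115',ray(c,((x.min()+x.max())/2,y.min()),.115),ray(c,ce,.106),ray(c,(x.min(),y.max()),.115),ray(c,(x.max(),y.max()),.115))
for v in (190,185,195): print(v,ray(c,(318,v),.106), ray(c,(320,167),.106))
"
```

```text
cam [0.57667176 0.01586831 0.27455915] [-0.26388336 -0.01874405 -0.96437246]
tcp [320.87117989 242.11008186] tcp+10 [320.91528539 250.2419509 ] btn [320.61456373 242.9499792 ]
[319.51873199  46.3054755 ] 347 317 322 17 75 z115 [0.61026401 0.01848533 0.115     ] [0.60041101 0.01780288 0.106     ] [0.58773124 0.01797986 0.115     ] [0.58788139 0.01584897 0.115     ]
[319.7883871 234.6683871] 775 298 342 221 252 z115 [0.52218029 0.01208502 0.115     ] [0.51177936 0.01146428 0.106     ] [0.50549033 0.02168429 0.115     ] [5.06999370e-01 2.44167795e-04 1.15000000e-01]
190 [0.53506705 0.01397921 0.106     ] [0.54654223 0.01380107 0.106     ]
185 [0.5375812  0.01415224 0.106     ] [0.54654223 0.01380107 0.106     ]
195 [0.53253343 0.01380484 0.106     ] [0.54654223 0.01380107 0.106     ]
```

```bash
python3 -m creep '[{"x":0,"y":0,"z":0.5,"rx":0,"ry":0,"rz":0,"grip":0},{"x":0,"y":0,"z":0.5,"rx":0,"ry":0,"rz":0,"grip":0},{"x":0,"y":0,"z":0.5,"rx":0,"ry":0,"rz":0,"grip":0},{"x":0,"y":0,"z":0.5,"rx":0,"ry":0,"rz":0,"grip":0},{"x":0,"y":0,"z":0,"rx":0,"ry":0,"rz":0,"grip":0},{"x":0,"y":0,"z":0,"rx":0,"ry":0,"rz":0,"grip":0},{"x":0,"y":0,"z":0,"rx":0,"ry":0,"rz":0,"grip":0},{"x":0,"y":0,"z":0,"rx":0,"ry":0,"rz":0,"grip":0},{"x":0,"y":0,"z":0,"rx":0,"ry":0,"rz":0,"grip":0},{"x":0,"y":0,"z":0,"rx":0,"ry":0,"rz":0,"grip":0}]'
```

```text
time: 4.77
eef_pos: [0.5096, 0.0108, 0.1087]
tcp_rot: [0.999, 0.035, 0.0, -0.0]
contact_force: [0.2, -0.8, 0.0]
opening: 0.001
finger_force: 0.0
```

```bash
python3 -m creep '[{"x":0,"y":0,"z":0.5,"rx":0,"ry":0,"rz":0,"grip":0},{"x":0,"y":0,"z":0.5,"rx":0,"ry":0,"rz":0,"grip":0},{"x":0,"y":0,"z":0.5,"rx":0,"ry":0,"rz":0,"grip":0},{"x":0,"y":0,"z":0.5,"rx":0,"ry":0,"rz":0,"grip":0},{"x":0,"y":0,"z":0.5,"rx":0,"ry":0,"rz":0,"grip":0},{"x":0,"y":0,"z":0.5,"rx":0,"ry":0,"rz":0,"grip":0},{"x":0,"y":0,"z":0.5,"rx":0,"ry":0,"rz":0,"grip":0},{"x":0,"y":0,"z":0,"rx":0,"ry":0,"rz":0,"grip":0},{"x":0,"y":0,"z":0,"rx":0,"ry":0,"rz":0,"grip":0},{"x":0,"y":0,"z":0,"rx":0,"ry":0,"rz":0,"grip":0}]'
```

```text
time: 5.6
eef_pos: [0.5096, 0.0108, 0.1051]
tcp_rot: [0.999, 0.035, 0.0, -0.0]
contact_force: [0.7, -0.9, 0.4]
opening: -0.001
finger_force: 0.0
```

```bash
python3 -m creep '[{"x":0,"y":0,"z":0.5,"rx":0,"ry":0,"rz":0,"grip":0},{"x":0,"y":0,"z":0.5,"rx":0,"ry":0,"rz":0,"grip":0},{"x":0,"y":0,"z":0.5,"rx":0,"ry":0,"rz":0,"grip":0},{"x":0,"y":0,"z":0.5,"rx":0,"ry":0,"rz":0,"grip":0},{"x":0,"y":0,"z":0.5,"rx":0,"ry":0,"rz":0,"grip":0},{"x":0,"y":0,"z":0.5,"rx":0,"ry":0,"rz":0,"grip":0},{"x":0,"y":0,"z":0,"rx":0,"ry":0,"rz":0,"grip":0},{"x":0,"y":0,"z":0,"rx":0,"ry":0,"rz":0,"grip":0},{"x":0,"y":0,"z":0,"rx":0,"ry":0,"rz":0,"grip":0},{"x":0,"y":0,"z":0,"rx":0,"ry":0,"rz":0,"grip":0}]'
python3 -c "
from h import *
c=optics.read_camera('scene');a=cv2.resize(c['color'][160:260,270:390],None,fx=4,fy=4,interpolation=2)
c=optics.read_camera('wrist');b=cv2.resize(c['color'],(640,400))[:,120:520]
cv2.imwrite('pics/c.png',np.hstack([cv2.resize(a,(400,400)),b]))
for ce,a,m in blobs(green(c),50):
    y,x=np.where(m); print(ce,a,x.min(),x.max(),y.min(),y.max())"
```

```text
time: 6.43
eef_pos: [0.5096, 0.0108, 0.1022]
tcp_rot: [0.999, 0.035, 0.0, 0.0]
contact_force: [-0.6, -0.0, -0.5]
opening: 0.001
finger_force: 0.0
[319.51351351  42.5       ] 370 317 322 12 73
[319.52321429 237.78928571] 560 297 342 227 252
```

View pics/c.png

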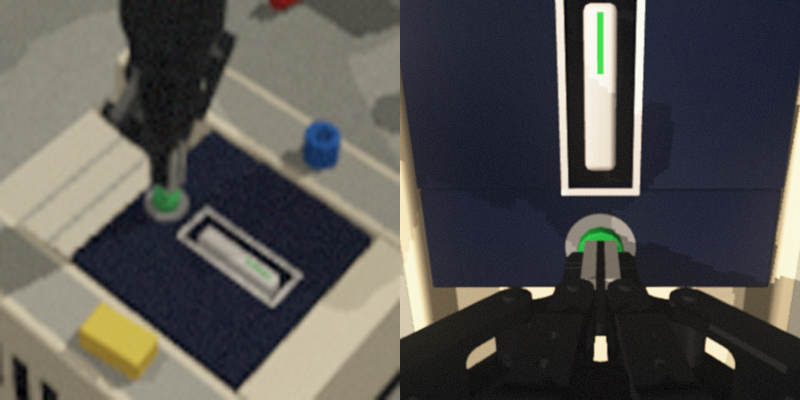

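Tip now just overlaps the rear of the green button (scene crop ~(175,188)), still above it; the bar is still flush. Continue pressing.

```bash
python3 -m creep '[{"x":0,"y":0,"z":0.5,"rx":0,"ry":0,"rz":0,"grip":0},{"x":0,"y":0,"z":0.5,"rx":0,"ry":0,"rz":0,"grip":0},{"x":0,"y":0,"z":0.5,"rx":0,"ry":0,"rz":0,"grip":0},{"x":0,"y":0,"z":0.5,"rx":0,"ry":0,"rz":0,"grip":0},{"x":0,"y":0,"z":0.5,"rx":0,"ry":0,"rz":0,"grip":0},{"x":0,"y":0,"z":0.5,"rx":0,"ry":0,"rz":0,"grip":0},{"x":0,"y":0,"z":0,"rx":0,"ry":0,"rz":0,"grip":0},{"x":0,"y":0,"z":0,"rx":0,"ry":0,"rz":0,"grip":0},{"x":0,"y":0,"z":0,"rx":0,"ry":0,"rz":0,"grip":0},{"x":0,"y":0,"z":0,"rx":0,"ry":0,"rz":0,"grip":0}]'
```

```text
time: 7.37
eef_pos: [0.5097, 0.0108, 0.0992]
tcp_rot: [0.999, 0.035, 0.0, 0.0]
contact_force: [-0.3, -0.3, -0.5]
opening: 0.001
finger_force: 0.0
```

```bash
python3 -m creep '[{"x":0,"y":0,"z":0.5,"rx":0,"ry":0,"rz":0,"grip":0},{"x":0,"y":0,"z":0.5,"rx":0,"ry":0,"rz":0,"grip":0},{"x":0,"y":0,"z":0.5,"rx":0,"ry":0,"rz":0,"grip":0},{"x":0,"y":0,"z":0.5,"rx":0,"ry":0,"rz":0,"grip":0},{"x":0,"y":0,"z":0.5,"rx":0,"ry":0,"rz":0,"grip":0},{"x":0,"y":0,"z":0.5,"rx":0,"ry":0,"rz":0,"grip":0},{"x":0,"y":0,"z":0,"rx":0,"ry":0,"rz":0,"grip":0},{"x":0,"y":0,"z":0,"rx":0,"ry":0,"rz":0,"grip":0},{"x":0,"y":0,"z":0,"rx":0,"ry":0,"rz":0,"grip":0},{"x":0,"y":0,"z":0,"rx":0,"ry":0,"rz":0,"grip":0}]'
python3 -c "
from h import *
c=optics.read_camera('wrist')
for ce,a,m in blobs(green(c),50):
    y,x=np.where(m); print(ce,a,x.min(),x.max(),y.min(),y.max())"
```

```text
time: 8.2
eef_pos: [0.5096, 0.0108, 0.0961]
tcp_rot: [0.999, 0.035, -0.0, -0.0]
contact_force: [-0.4, -0.7, -0.3]
opening: 0.001
finger_force: 0.0
[319.99328859  40.4295302 ] 447 317 323 9 72
[319.         240.06557377] 366 298 342 231 252
```

```bash
python3 -c "
from h import *
c=optics.read_camera('wrist'); f=c['K'][0,0]
p=ctrl.get_state()['eef_pos']; print('f',f,'cam',-c['R'].T@c['t'],'tcp cam',c['R']@p+c['t'])
print('btn nominal cam',c['R']@np.array([.511,.011,.115])+c['t'],'depth by 45px',f*.022/45)
print(c['color'][215:262:3,320].tolist())
g=cv2.cvtColor(c['color'],cv2.COLOR_BGR2GRAY)
r=g[100].astype(int); print([ (i,r[i]) for i in range(260,380,3)])
cv2.imwrite('pics/d.png',np.hstack([cv2.resize(c['color'][200:300,260:380],None,fx=3.3,fy=4),cv2.resize(optics.read_camera('scene')['color'][180:230,290:350],None,fx=6.6,fy=8)]))
"
```

```text
f 353.2397019934988 cam [0.57660815 0.01588475 0.25984598] tcp cam [0.00032384 0.02141735 0.17563865]
btn nominal cam [0.00025166 0.02507005 0.15709894] depth by 45px 0.17269496541904383
[[49, 35, 33], [104, 115, 118], [126, 139, 144], [125, 135, 143], [124, 138, 145], [106, 127, 117], [37, 102, 20], [51, 128, 34], [69, 189, 43], [25, 24, 28], [26, 29, 30], [24, 26, 25], [24, 27, 29], [17, 17, 21], [22, 23, 25], [21, 27, 24]]
[(260, np.int64(41)), (263, np.int64(35)), (266, np.int64(38)), (269, np.int64(38)), (272, np.int64(39)), (275, np.int64(48)), (278, np.int64(235)), (281, np.int64(237)), (284, np.int64(181)), (287, np.int64(27)), (290, np.int64(28)), (293, np.int64(32)), (296, np.int64(31)), (299, np.int64(31)), (302, np.int64(44)), (305, np.int64(232)), (308, np.int64(240)), (311, np.int64(237)), (314, np.int64(237)), (317, np.int64(238)), (320, np.int64(231)), (323, np.int64(233)), (326, np.int64(228)), (329, np.int64(225)), (332, np.int64(179)), (335, np.int64(129)), (338, np.int64(33)), (341, np.int64(31)), (344, np.int64(31)), (347, np.int64(27)), (350, np.int64(27)), (353, np.int64(25)), (356, np.int64(210)), (359, np.int64(248)), (362, np.int64(248)), (365, np.int64(42)), (368, np.int64(48)), (371, np.int64(42)), (374, np.int64(43)), (377, np.int64(44))]
```

View pics/d.png

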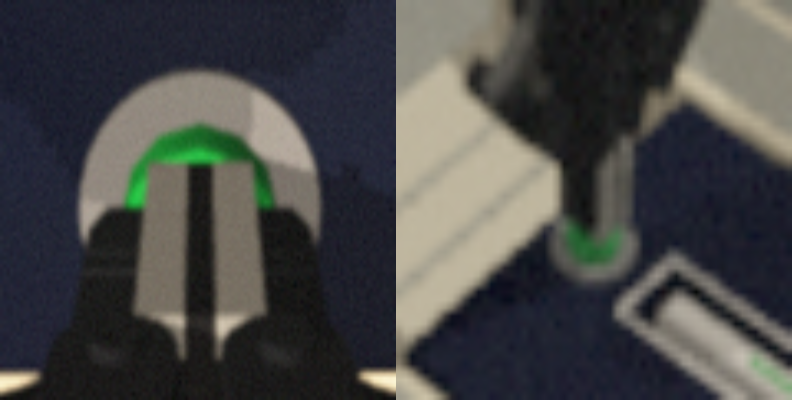

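Tip appears right above the button (left crop (200,165)) with green still protruding, and the bar still flush. The real tip is evidently somewhat higher than reported, so I continue in small steps and watch the force.

```bash
python3 -m creep '[{"x":0,"y":0,"z":0.5,"rx":0,"ry":0,"rz":0,"grip":0},{"x":0,"y":0,"z":0.5,"rx":0,"ry":0,"rz":0,"grip":0},{"x":0,"y":0,"z":0.5,"rx":0,"ry":0,"rz":0,"grip":0},{"x":0,"y":0,"z":0.5,"rx":0,"ry":0,"rz":0,"grip":0},{"x":0,"y":0,"z":0.5,"rx":0,"ry":0,"rz":0,"grip":0},{"x":0,"y":0,"z":0.5,"rx":0,"ry":0,"rz":0,"grip":0},{"x":0,"y":0,"z":0,"rx":0,"ry":0,"rz":0,"grip":0},{"x":0,"y":0,"z":0,"rx":0,"ry":0,"rz":0,"grip":0},{"x":0,"y":0,"z":0,"rx":0,"ry":0,"rz":0,"grip":0},{"x":0,"y":0,"z":0,"rx":0,"ry":0,"rz":0,"grip":0}]'
```

```text
time: 9.18
eef_pos: [0.5097, 0.0108, 0.0939]
tcp_rot: [0.999, 0.035, -0.0, 0.0]
contact_force: [-2.6, 0.3, 4.7]
opening: 0.0
finger_force: 2.6
```

```bash
python3 -m creep '[{"x":0,"y":0,"z":0.5,"rx":0,"ry":0,"rz":0,"grip":0},{"x":0,"y":0,"z":0.5,"rx":0,"ry":0,"rz":0,"grip":0},{"x":0,"y":0,"z":0.5,"rx":0,"ry":0,"rz":0,"grip":0},{"x":0,"y":0,"z":0.5,"rx":0,"ry":0,"rz":0,"grip":0},{"x":0,"y":0,"z":0.5,"rx":0,"ry":0,"rz":0,"grip":0},{"x":0,"y":0,"z":0.5,"rx":0,"ry":0,"rz":0,"grip":0},{"x":0,"y":0,"z":0.5,"rx":0,"ry":0,"rz":0,"grip":0},{"x":0,"y":0,"z":0.5,"rx":0,"ry":0,"rz":0,"grip":0},{"x":0,"y":0,"z":0,"rx":0,"ry":0,"rz":0,"grip":0},{"x":0,"y":0,"z":0,"rx":0,"ry":0,"rz":0,"grip":0}]'
python3 -c "
from h import *
c=optics.read_camera('wrist')
for ce,a,m in blobs(green(c),50):
    y,x=np.where(m); print(ce,a,x.min(),x.max(),y.min(),y.max())"
```

```text
time: 10.02
eef_pos: [0.5097, 0.0108, 0.0905]
tcp_rot: [0.999, 0.035, -0.0, 0.0]
contact_force: [-3.8, -0.3, 8.5]
opening: -0.003
finger_force: 4.0
[319.99358974  37.92948718] 468 317 323 5 71
[318.82352941 238.65882353] 85 307 331 236 241
```

```bash
python3 -m creep '[{"x":0,"y":0,"z":0.5,"rx":0,"ry":0,"rz":0,"grip":0},{"x":0,"y":0,"z":0.5,"rx":0,"ry":0,"rz":0,"grip":0},{"x":0,"y":0,"z":0.5,"rx":0,"ry":0,"rz":0,"grip":0},{"x":0,"y":0,"z":0,"rx":0,"ry":0,"rz":0,"grip":0},{"x":0,"y":0,"z":0,"rx":0,"ry":0,"rz":0,"grip":0},{"x":0,"y":0,"z":0,"rx":0,"ry":0,"rz":0,"grip":0},{"x":0,"y":0,"z":0,"rx":0,"ry":0,"rz":0,"grip":0},{"x":0,"y":0,"z":0,"rx":0,"ry":0,"rz":0,"grip":0},{"x":0,"y":0,"z":0,"rx":0,"ry":0,"rz":0,"grip":0},{"x":0,"y":0,"z":0,"rx":0,"ry":0,"rz":0,"grip":0}]'
python3 -c "
from h import *
c=optics.read_camera('wrist')
for ce,a,m in blobs(green(c),50):
    y,x=np.where(m); print(ce,a,x.min(),x.max(),y.min(),y.max())"
```

```text
time: 10.9
eef_pos: [0.5097, 0.0108, 0.0882]
tcp_rot: [0.999, 0.035, -0.0, 0.0]
contact_force: [-2.4, -0.3, 5.7]
opening: -0.0
finger_force: 2.8
[319.99377593  35.92946058] 482 317 323 2 70
```

```bash
python3 -c "
from h import *
print(ctrl.get_state()['contact_force'])
a=optics.read_camera('wrist')['color'][:300,170:470];b=cv2.resize(optics.read_camera('scene')['color'][170:245,290:365],None,fx=6,fy=6,interpolation=2)
cv2.imwrite('pics/e.png',np.hstack([cv2.resize(a,(350,350)),cv2.resize(b,(450,450))[50:400]]))
"
```

```text
[-2.91763144  0.15156496  5.8274218 ]
```

View pics/e.png

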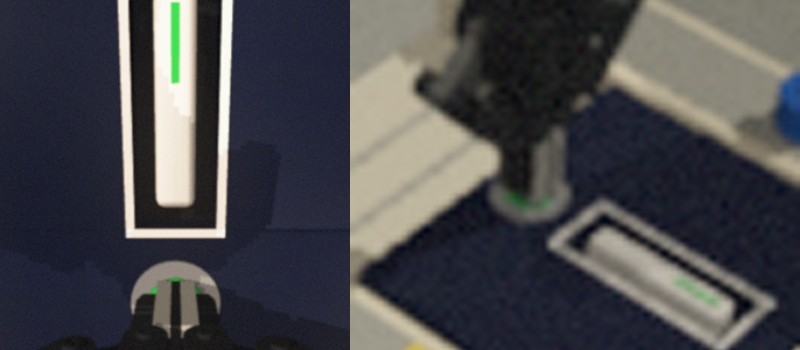

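The button is nearly flush under the fingers (scene crop (525,200)), and the bar still seems flush in its slot. Press a little deeper.

```bash
python3 -m creep '[{"x":0,"y":0,"z":0.5,"rx":0,"ry":0,"rz":0,"grip":0},{"x":0,"y":0,"z":0.5,"rx":0,"ry":0,"rz":0,"grip":0},{"x":0,"y":0,"z":0,"rx":0,"ry":0,"rz":0,"grip":0},{"x":0,"y":0,"z":0,"rx":0,"ry":0,"rz":0,"grip":0},{"x":0,"y":0,"z":0,"rx":0,"ry":0,"rz":0,"grip":0},{"x":0,"y":0,"z":0,"rx":0,"ry":0,"rz":0,"grip":0},{"x":0,"y":0,"z":0,"rx":0,"ry":0,"rz":0,"grip":0},{"x":0,"y":0,"z":0,"rx":0,"ry":0,"rz":0,"grip":0},{"x":0,"y":0,"z":0,"rx":0,"ry":0,"rz":0,"grip":0},{"x":0,"y":0,"z":0,"rx":0,"ry":0,"rz":0,"grip":0}]'
python3 -c "
from h import *
c=optics.read_camera('wrist')
for ce,a,m in blobs(green(c),20):
    y,x=np.where(m); print(ce,a,x.min(),x.max(),y.min(),y.max())"
```

```text
time: 11.88
eef_pos: [0.5099, 0.0108, 0.0879]
tcp_rot: [0.999, 0.035, -0.0, 0.0]
contact_force: [-4.3, -0.4, 8.4]
opening: 0.003
finger_force: 4.6
[319.61764706  30.32026144] 612 315 324 0 62
[301.62962963 249.40740741] 27 299 304 246 252
```

The mark widened from 7 to 10 px and moved, so the handle popped out. I'll raise, open, move over the handle axis and check.

```bash
python3 -m creep '[{"x":0,"y":0,"z":-10,"rx":0,"ry":0,"rz":0,"grip":0},{"x":0,"y":0,"z":-30,"rx":0,"ry":0,"rz":0,"grip":0},{"x":0,"y":0,"z":-30,"rx":0,"ry":0,"rz":0,"grip":0.7},{"x":18,"y":0,"z":0,"rx":0,"ry":0,"rz":0,"grip":0.7},{"x":18,"y":0,"z":0,"rx":0,"ry":0,"rz":0,"grip":0.7},{"x":18,"y":0,"z":0,"rx":0,"ry":0,"rz":0,"grip":0.7},{"x":17,"y":0,"z":0,"rx":0,"ry":0,"rz":0,"grip":0.7},{"x":0,"y":0,"z":0,"rx":0,"ry":0,"rz":0,"grip":0.7},{"x":0,"y":0,"z":0,"rx":0,"ry":0,"rz":0,"grip":0.7},{"x":0,"y":0,"z":0,"rx":0,"ry":0,"rz":0,"grip":0.7}]'
python3 -c "
from h import *
print(ctrl.get_state()['wrist_torque'],ctrl.get_state()['qpos'])
a=optics.read_camera('wrist')['color'];b=cv2.resize(optics.read_camera('scene')['color'][150:245,270:365],(400,400),interpolation=2)
cv2.imwrite('pics/f.png',np.hstack([a[:,120:520],b]))
"
```

```text
time: 12.77
eef_pos: [0.5795, 0.0159, 0.1558]
tcp_rot: [0.999, 0.035, -0.001, -0.0]
contact_force: [-0.4, -0.8, -0.2]
opening: 0.699
finger_force: 0.0
[-0.06348037 -0.02116994  0.01364166] [-1.47524108e-01  1.30660397e-01  1.86304949e+00 -3.62013220e-05
  1.14955044e+00  1.35278223e+00]
```

View pics/f.png

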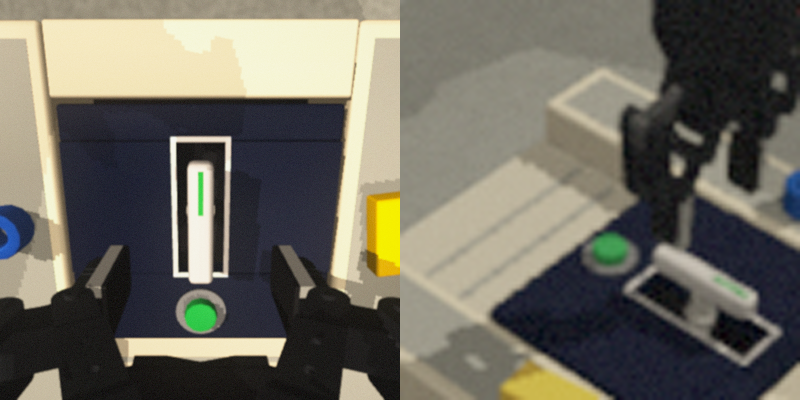

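The handle is out with the mark on its +x half, and the bar is centred between the fingers (wrist (200,220)). Descend and grip.

```bash
python3 -m creep '[{"x":1.5,"y":0,"z":20,"rx":0,"ry":0,"rz":0,"grip":0.7},{"x":0,"y":0,"z":20,"rx":0,"ry":0,"rz":0,"grip":0.7},{"x":0,"y":0,"z":12,"rx":0,"ry":0,"rz":0,"grip":0.7},{"x":0,"y":0,"z":6,"rx":0,"ry":0,"rz":0,"grip":0.7},{"x":0,"y":0,"z":4,"rx":0,"ry":0,"rz":0,"grip":0.7},{"x":0,"y":0,"z":0,"rx":0,"ry":0,"rz":0,"grip":0.7},{"x":0,"y":0,"z":0,"rx":0,"ry":0,"rz":0,"grip":0.4},{"x":0,"y":0,"z":0,"rx":0,"ry":0,"rz":0,"grip":0.3},{"x":0,"y":0,"z":0,"rx":0,"ry":0,"rz":0,"grip":0.3},{"x":0,"y":0,"z":0,"rx":0,"ry":0,"rz":0,"grip":0.3}]' 40
python3 -m creep '[{"x":0,"y":0,"z":0,"rx":0,"ry":0,"rz":0,"grip":0},{"x":0,"y":0,"z":0,"rx":0,"ry":0,"rz":0,"grip":0},{"x":0,"y":0,"z":0,"rx":0,"ry":0,"rz":0,"grip":0},{"x":0,"y":0,"z":0,"rx":0,"ry":0,"rz":0,"grip":0},{"x":0,"y":0,"z":0,"rx":0,"ry":0,"rz":0,"grip":0},{"x":0,"y":0,"z":0,"rx":0,"ry":0,"rz":0,"grip":0},{"x":0,"y":0,"z":0,"rx":0,"ry":0,"rz":0,"grip":0},{"x":0,"y":0,"z":0,"rx":0,"ry":0,"rz":0,"grip":0},{"x":0,"y":0,"z":0,"rx":0,"ry":0,"rz":0,"grip":0},{"x":0,"y":0,"z":0,"rx":0,"ry":0,"rz":0,"grip":0}]' 40
python3 -c "
from h import *
print(ctrl.get_state()['wrist_torque'])
a=optics.read_camera('wrist')['color'];b=cv2.resize(optics.read_camera('scene')['color'][150:245,270:365],(400,400),interpolation=2)
cv2.imwrite('pics/g.png',np.hstack([a[:,120:520],b]))
"
```

```text
time: 13.7
eef_pos: [0.5825, 0.0158, 0.0955]
tcp_rot: [0.999, 0.035, 0.001, 0.0]
contact_force: [0.2, -0.6, 0.9]
opening: 0.302
finger_force: 0.0
time: 14.53
eef_pos: [0.5823, 0.016, 0.0948]
tcp_rot: [0.999, 0.035, 0.0, -0.0]
contact_force: [-0.1, 1.1, 4.6]
opening: 0.154
finger_force: 45.5
[ 0.2170821  -0.05517581  0.00702304]
```

View pics/g.png

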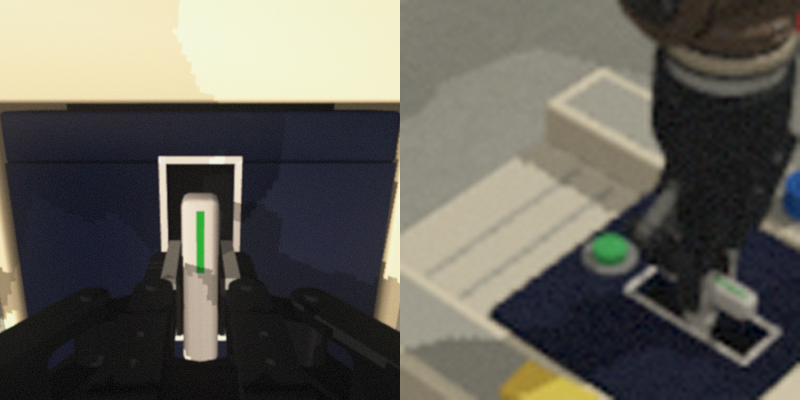

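Gripped: opening 13 mm, 45 N, with the pads around the bar's middle. I'll turn anticlockwise (negative rz) and watch the torque.

```bash
python3 -m creep '[{"x":0,"y":0,"z":0,"rx":0,"ry":0,"rz":0,"grip":0},{"x":0,"y":0,"z":0,"rx":0,"ry":0,"rz":-2,"grip":0},{"x":0,"y":0,"z":0,"rx":0,"ry":0,"rz":-2,"grip":0},{"x":0,"y":0,"z":0,"rx":0,"ry":0,"rz":-2,"grip":0},{"x":0,"y":0,"z":0,"rx":0,"ry":0,"rz":-2,"grip":0},{"x":0,"y":0,"z":0,"rx":0,"ry":0,"rz":-2,"grip":0},{"x":0,"y":0,"z":0,"rx":0,"ry":0,"rz":-2,"grip":0},{"x":0,"y":0,"z":0,"rx":0,"ry":0,"rz":-2,"grip":0},{"x":0,"y":0,"z":0,"rx":0,"ry":0,"rz":-2,"grip":0},{"x":0,"y":0,"z":0,"rx":0,"ry":0,"rz":0,"grip":0}]' 90
cat > st.py <<'E'
from h import *
s=ctrl.get_state(); q=s['tcp_rot']; print('torq',s['wrist_torque'].round(3),'yaw',round(np.degrees(2*np.arctan2(q[1],q[0]))-4.0,2),'q6',s['qpos'][5].round(3))
c=optics.read_camera('wrist')
b=max(blobs(green(c),20),key=lambda b:b[1]); y,x=np.where(b[2]); v=cv2.fitLine(np.c_[x,y].astype(np.float32),2,0,.01,.01).ravel(); print('mark ang',np.degrees(np.arctan2(v[0],-v[1])).round(1),b[0],b[1])
E
python3 st.py
```

```text
time: 15.47
eef_pos: [0.5822, 0.0164, 0.0947]
tcp_rot: [0.985, 0.174, 0.0, -0.0]
contact_force: [1.0, 2.8, 3.4]
opening: 0.146
finger_force: 93.7
torq [ 0.463 -0.146  0.075] yaw 16.05 q6 1.074
mark ang 179.5 [319.8013245 240.8013245] 453
```

```bash
python3 -m creep '[{"x":0,"y":0,"z":0,"rx":0,"ry":0,"rz":-1,"grip":0},{"x":0,"y":0,"z":0,"rx":0,"ry":0,"rz":-1,"grip":0},{"x":0,"y":0,"z":0,"rx":0,"ry":0,"rz":-1,"grip":0},{"x":0,"y":0,"z":0,"rx":0,"ry":0,"rz":-1,"grip":0},{"x":0,"y":0,"z":0,"rx":0,"ry":0,"rz":-1,"grip":0},{"x":0,"y":0,"z":0,"rx":0,"ry":0,"rz":-1,"grip":0},{"x":0,"y":0,"z":0,"rx":0,"ry":0,"rz":-1,"grip":0},{"x":0,"y":0,"z":0,"rx":0,"ry":0,"rz":0,"grip":0},{"x":0,"y":0,"z":0,"rx":0,"ry":0,"rz":0,"grip":0},{"x":0,"y":0,"z":0,"rx":0,"ry":0,"rz":0,"grip":0}]' 90
python3 st.py
```

```text
time: 16.35
eef_pos: [0.5821, 0.0165, 0.0947]
tcp_rot: [0.972, 0.234, 0.0, -0.0]
contact_force: [1.5, 6.2, 3.7]
opening: 0.144
finger_force: 93.7
torq [ 0.902 -0.236  0.049] yaw 23.09 q6 0.951
mark ang 179.5 [319.70281996 240.51193059] 461
```

```bash
python3 -m creep '[{"x":0,"y":-0.2,"z":0,"rx":0,"ry":0,"rz":-1,"grip":0},{"x":0,"y":-0.2,"z":0,"rx":0,"ry":0,"rz":-1,"grip":0},{"x":0,"y":-0.2,"z":0,"rx":0,"ry":0,"rz":-1,"grip":0},{"x":0,"y":-0.2,"z":0,"rx":0,"ry":0,"rz":-1,"grip":0},{"x":0,"y":-0.2,"z":0,"rx":0,"ry":0,"rz":-1,"grip":0},{"x":0,"y":-0.2,"z":0,"rx":0,"ry":0,"rz":-1,"grip":0},{"x":0,"y":-0.2,"z":0,"rx":0,"ry":0,"rz":-1,"grip":0},{"x":0,"y":0,"z":0,"rx":0,"ry":0,"rz":0,"grip":0},{"x":0,"y":0,"z":0,"rx":0,"ry":0,"rz":0,"grip":0},{"x":0,"y":0,"z":0,"rx":0,"ry":0,"rz":0,"grip":0}]' 90
python3 st.py
```

```text
time: 17.23
eef_pos: [0.5816, 0.0167, 0.0948]
tcp_rot: [0.956, 0.293, 0.0, 0.001]
contact_force: [3.2, 2.1, 3.1]
opening: 0.148
finger_force: 93.7
torq [ 0.263 -0.596  0.076] yaw 30.06 q6 0.832
mark ang 0.0 [320.00704225 241.07042254] 426
```

```bash
python3 -m creep '[{"x":0.1,"y":-0.1,"z":0,"rx":0,"ry":0,"rz":-1,"grip":0},{"x":0.1,"y":-0.1,"z":0,"rx":0,"ry":0,"rz":-1,"grip":0},{"x":0.1,"y":-0.1,"z":0,"rx":0,"ry":0,"rz":-1,"grip":0},{"x":0.1,"y":-0.1,"z":0,"rx":0,"ry":0,"rz":-1,"grip":0},{"x":0.1,"y":0,"z":0,"rx":0,"ry":0,"rz":-1,"grip":0},{"x":0,"y":0,"z":0,"rx":0,"ry":0,"rz":-1,"grip":0},{"x":0,"y":0,"z":0,"rx":0,"ry":0,"rz":-1,"grip":0},{"x":0,"y":0,"z":0,"rx":0,"ry":0,"rz":0,"grip":0},{"x":0,"y":0,"z":0,"rx":0,"ry":0,"rz":0,"grip":0},{"x":0,"y":0,"z":0,"rx":0,"ry":0,"rz":0,"grip":0}]' 90
python3 st.py
```

```text
time: 18.12
eef_pos: [0.5815, 0.017, 0.0947]
tcp_rot: [0.936, 0.351, -0.0, 0.001]
contact_force: [3.4, -4.4, 3.3]
opening: 0.141
finger_force: 93.7
torq [-0.736 -0.569  0.058] yaw 37.09 q6 0.71
mark ang 0.5 [320.27789934 241.09190372] 457
```

```bash
python3 -m creep '[{"x":0,"y":0.1,"z":0,"rx":0,"ry":0,"rz":-1,"grip":0},{"x":0,"y":0.1,"z":0,"rx":0,"ry":0,"rz":-1,"grip":0},{"x":0,"y":0.1,"z":0,"rx":0,"ry":0,"rz":-1,"grip":0},{"x":0,"y":0.1,"z":0,"rx":0,"ry":0,"rz":-1,"grip":0},{"x":0,"y":0.1,"z":0,"rx":0,"ry":0,"rz":-1,"grip":0},{"x":0,"y":0.1,"z":0,"rx":0,"ry":0,"rz":-1,"grip":0},{"x":0,"y":0,"z":0,"rx":0,"ry":0,"rz":-1,"grip":0},{"x":0,"y":0,"z":0,"rx":0,"ry":0,"rz":0,"grip":0},{"x":0,"y":0,"z":0,"rx":0,"ry":0,"rz":0,"grip":0},{"x":0,"y":0,"z":0,"rx":0,"ry":0,"rz":0,"grip":0}]' 90
python3 st.py
```

```text
time: 19.0
eef_pos: [0.5813, 0.0172, 0.0944]
tcp_rot: [0.913, 0.408, -0.001, -0.0]
contact_force: [0.5, -5.6, 2.6]
opening: 0.146
finger_force: 93.7
torq [-0.918 -0.219  0.014] yaw 44.12 q6 0.587
mark ang 0.6 [320.26258206 241.12253829] 457
```

```bash
python3 -m creep '[{"x":-0.2,"y":0.2,"z":0,"rx":0,"ry":0,"rz":-1,"grip":0},{"x":-0.2,"y":0.2,"z":0,"rx":0,"ry":0,"rz":-1,"grip":0},{"x":-0.2,"y":0.2,"z":0,"rx":0,"ry":0,"rz":-1,"grip":0},{"x":0,"y":0,"z":0,"rx":0,"ry":0,"rz":-1,"grip":0},{"x":0,"y":0,"z":0,"rx":0,"ry":0,"rz":-1,"grip":0},{"x":0,"y":0,"z":0,"rx":0,"ry":0,"rz":0,"grip":0},{"x":0,"y":0,"z":0,"rx":0,"ry":0,"rz":0,"grip":0},{"x":0,"y":0,"z":0,"rx":0,"ry":0,"rz":0,"grip":0},{"x":0,"y":0,"z":0,"rx":0,"ry":0,"rz":0,"grip":0},{"x":0,"y":0,"z":0,"rx":0,"ry":0,"rz":0,"grip":0}]' 90
python3 st.py
```

```text
time: 19.88
eef_pos: [0.5813, 0.0171, 0.0943]
tcp_rot: [0.895, 0.446, -0.0, -0.001]
contact_force: [-1.1, 1.2, 2.9]
opening: 0.141
finger_force: 93.7
torq [0.209 0.197 0.05 ] yaw 49.04 q6 0.499
mark ang 179.8 [319.61146497 241.50955414] 471
```

```bash
python3 -m creep '[{"x":0,"y":0,"z":0,"rx":0,"ry":0,"rz":-1,"grip":0},{"x":0,"y":0,"z":0,"rx":0,"ry":0,"rz":-1,"grip":0},{"x":0,"y":0,"z":0,"rx":0,"ry":0,"rz":-1,"grip":0},{"x":0,"y":0,"z":0,"rx":0,"ry":0,"rz":-1,"grip":0},{"x":0,"y":0,"z":0,"rx":0,"ry":0,"rz":-1,"grip":0},{"x":0,"y":0,"z":0,"rx":0,"ry":0,"rz":-1,"grip":0},{"x":0,"y":0,"z":0,"rx":0,"ry":0,"rz":0,"grip":0},{"x":0,"y":0,"z":0,"rx":0,"ry":0,"rz":0,"grip":0},{"x":0,"y":0,"z":0,"rx":0,"ry":0,"rz":0,"grip":0},{"x":0,"y":0,"z":0,"rx":0,"ry":0,"rz":0,"grip":0}]' 90
python3 st.py
```

```text
time: 20.77
eef_pos: [0.5812, 0.0171, 0.0943]
tcp_rot: [0.87, 0.493, -0.0, -0.001]
contact_force: [-3.5, 4.2, 3.4]
opening: 0.145
finger_force: 93.7
torq [0.76  0.514 0.01 ] yaw 55.1 q6 0.393
mark ang 179.9 [319.51428571 241.39387755] 490
```

```bash
python3 -m creep '[{"x":0.1,"y":-0.2,"z":0,"rx":0,"ry":0,"rz":-1,"grip":0},{"x":0.1,"y":-0.2,"z":0,"rx":0,"ry":0,"rz":-1,"grip":0},{"x":0,"y":-0.2,"z":0,"rx":0,"ry":0,"rz":-1,"grip":0},{"x":0,"y":-0.2,"z":0,"rx":0,"ry":0,"rz":-1,"grip":0},{"x":0,"y":-0.1,"z":0,"rx":0,"ry":0,"rz":-1,"grip":0},{"x":0,"y":0,"z":0,"rx":0,"ry":0,"rz":-1,"grip":0},{"x":0,"y":0,"z":0,"rx":0,"ry":0,"rz":0,"grip":0},{"x":0,"y":0,"z":0,"rx":0,"ry":0,"rz":0,"grip":0},{"x":0,"y":0,"z":0,"rx":0,"ry":0,"rz":0,"grip":0},{"x":0,"y":0,"z":0,"rx":0,"ry":0,"rz":0,"grip":0}]' 90
python3 st.py
```

```text
time: 21.65
eef_pos: [0.5811, 0.0172, 0.0946]
tcp_rot: [0.843, 0.538, -0.0, -0.0]
contact_force: [-2.9, 4.3, 3.0]
opening: 0.145
finger_force: 93.7
torq [0.717 0.502 0.022] yaw 61.09 q6 0.29
mark ang 179.9 [319.58105263 240.92631579] 475
```

```bash
python3 -m creep '[{"x":0.1,"y":-0.2,"z":0,"rx":0,"ry":0,"rz":-1,"grip":0},{"x":0.1,"y":-0.2,"z":0,"rx":0,"ry":0,"rz":-1,"grip":0},{"x":0.1,"y":-0.2,"z":0,"rx":0,"ry":0,"rz":-1,"grip":0},{"x":0,"y":-0.2,"z":0,"rx":0,"ry":0,"rz":-1,"grip":0},{"x":0,"y":-0.1,"z":0,"rx":0,"ry":0,"rz":-1,"grip":0},{"x":0,"y":0,"z":0,"rx":0,"ry":0,"rz":0,"grip":0},{"x":0,"y":0,"z":0,"rx":0,"ry":0,"rz":0,"grip":0},{"x":0,"y":0,"z":0,"rx":0,"ry":0,"rz":0,"grip":0},{"x":0,"y":0,"z":0,"rx":0,"ry":0,"rz":0,"grip":0},{"x":0,"y":0,"z":0,"rx":0,"ry":0,"rz":0,"grip":0}]' 90
echo 'print("eff",s["joint_efforts"].round(3))'>>st.py;python3 st.py
```

```text
time: 22.53
eef_pos: [0.581, 0.0173, 0.0948]
tcp_rot: [0.819, 0.574, 0.0, 0.001]
contact_force: [0.2, -0.1, 1.9]
opening: 0.145
finger_force: 93.4
torq [ 0.083 -0.081 -0.034] yaw 66.05 q6 0.204
mark ang 180.0 [320.00704225 241.92957746] 426
eff [ -0.212 -33.048 -24.922  -0.125   0.121  -0.069]
```

```bash
python3 -m creep '[{"x":0,"y":0,"z":0,"rx":0,"ry":0,"rz":-1,"grip":0},{"x":0,"y":0,"z":0,"rx":0,"ry":0,"rz":-1,"grip":0},{"x":0,"y":0,"z":0,"rx":0,"ry":0,"rz":-1,"grip":0},{"x":0,"y":0,"z":0,"rx":0,"ry":0,"rz":-1,"grip":0},{"x":0,"y":0,"z":0,"rx":0,"ry":0,"rz":0,"grip":0},{"x":0,"y":0,"z":0,"rx":0,"ry":0,"rz":0,"grip":0},{"x":0,"y":0,"z":0,"rx":0,"ry":0,"rz":0,"grip":0},{"x":0,"y":0,"z":0,"rx":0,"ry":0,"rz":0,"grip":0},{"x":0,"y":0,"z":0,"rx":0,"ry":0,"rz":0,"grip":0},{"x":0,"y":0,"z":0,"rx":0,"ry":0,"rz":0,"grip":0}]' 90
python3 st.py
```

```text
time: 23.42
eef_pos: [0.5809, 0.0174, 0.0949]
tcp_rot: [0.798, 0.602, 0.0, 0.001]
contact_force: [2.1, -1.5, 1.9]
opening: 0.145
finger_force: 93.4
torq [-0.43  -0.463 -0.183] yaw 70.04 q6 0.134
mark ang 61.1 [170.67239102 296.88507266] 757
eff [  1.4   -32.85  -23.701   0.318   0.744  -0.19 ]
```

The torque rises 0.15 N·m over 4°, which matches the latch spring, met at about 64°. I'm aiming for about 0.57 N·m.

```bash
python3 -m creep '[{"x":0,"y":0,"z":0,"rx":0,"ry":0,"rz":-1,"grip":0},{"x":0,"y":0,"z":0,"rx":0,"ry":0,"rz":-1,"grip":0},{"x":0,"y":0.2,"z":0,"rx":0,"ry":0,"rz":-1,"grip":0},{"x":0,"y":0.2,"z":0,"rx":0,"ry":0,"rz":-1,"grip":0},{"x":0,"y":0,"z":0,"rx":0,"ry":0,"rz":-1,"grip":0},{"x":0,"y":0,"z":0,"rx":0,"ry":0,"rz":-1,"grip":0},{"x":0,"y":0,"z":0,"rx":0,"ry":0,"rz":-1,"grip":0},{"x":0,"y":0,"z":0,"rx":0,"ry":0,"rz":0,"grip":0},{"x":0,"y":0,"z":0,"rx":0,"ry":0,"rz":0,"grip":0},{"x":0,"y":0,"z":0,"rx":0,"ry":0,"rz":0,"grip":0}]' 110
python3 st.py
```

```text
time: 24.3
eef_pos: [0.5807, 0.0175, 0.0947]
tcp_rot: [0.76, 0.65, -0.0, -0.0]
contact_force: [-0.3, -3.5, 4.5]
opening: 0.14
finger_force: 113.1
torq [-0.728 -0.123 -0.436] yaw 77.05 q6 0.012
mark ang 63.5 [167.4689781  288.60279805] 1644
eff [  2.457 -31.646 -23.658   0.624   0.306  -0.411]
```

```bash
python3 -m creep '[{"x":0,"y":0,"z":0,"rx":0,"ry":0,"rz":-1.2,"grip":0},{"x":0,"y":0,"z":0,"rx":0,"ry":0,"rz":-1.2,"grip":0},{"x":0,"y":0,"z":0,"rx":0,"ry":0,"rz":0,"grip":0},{"x":0,"y":0,"z":0,"rx":0,"ry":0,"rz":0,"grip":0},{"x":-0.2,"y":-1,"z":0,"rx":0,"ry":0,"rz":0,"grip":0},{"x":-0.2,"y":-1,"z":0,"rx":0,"ry":0,"rz":0,"grip":0},{"x":-0.2,"y":-1,"z":0,"rx":0,"ry":0,"rz":0,"grip":0},{"x":-0.2,"y":-1,"z":0,"rx":0,"ry":0,"rz":0,"grip":0},{"x":0,"y":0,"z":0,"rx":0,"ry":0,"rz":0,"grip":0},{"x":0,"y":0,"z":0,"rx":0,"ry":0,"rz":0,"grip":0}]' 110
python3 st.py
```

```text
time: 25.18
eef_pos: [0.5771, 0.0172, 0.0948]
tcp_rot: [0.746, 0.665, 0.0, 0.0]
contact_force: [3.1, -3.8, 1.8]
opening: 0.14
finger_force: 112.9
torq [-0.756 -0.743 -0.5  ] yaw 79.44 q6 -0.031
mark ang 63.3 [166.51853842 284.8747985 ] 1861
eff [  2.63  -31.744 -22.521   0.526   1.111  -0.495]
```

The hatch slides at about 3 N with the spring at about 0.54 N·m. Continue.

```bash
python3 -m creep '[{"x":-0.6,"y":-2,"z":0,"rx":0,"ry":0,"rz":0,"grip":0},{"x":-0.6,"y":-2,"z":0,"rx":0,"ry":0,"rz":0,"grip":0},{"x":-0.4,"y":-2,"z":0,"rx":0,"ry":0,"rz":0,"grip":0},{"x":-0.4,"y":-2,"z":0,"rx":0,"ry":0,"rz":0,"grip":0},{"x":-0.4,"y":-2,"z":0,"rx":0,"ry":0,"rz":0,"grip":0},{"x":-0.4,"y":-2,"z":0,"rx":0,"ry":0,"rz":0,"grip":0},{"x":-0.4,"y":-2,"z":0,"rx":0,"ry":0,"rz":0,"grip":0},{"x":-0.4,"y":-2,"z":0,"rx":0,"ry":0,"rz":0,"grip":0},{"x":-0.4,"y":-2,"z":0,"rx":0,"ry":0,"rz":0,"grip":0},{"x":0,"y":0,"z":0,"rx":0,"ry":0,"rz":0,"grip":0}]' 110
python3 st.py
```

```text
time: 26.07
eef_pos: [0.5578, 0.0157, 0.0946]
tcp_rot: [0.746, 0.665, -0.0, -0.001]
contact_force: [1.4, 1.2, 4.6]
opening: 0.139
finger_force: 113.2
torq [-0.065 -0.51  -0.571] yaw 79.43 q6 -0.04
mark ang 63.4 [166.51818182 284.6368984 ] 1870
eff [  0.194 -29.352 -22.586  -0.328   0.619  -0.5  ]
```

```bash
python3 -m creep '[{"x":-0.9,"y":-4.5,"z":0,"rx":0,"ry":0,"rz":0,"grip":0},{"x":-0.9,"y":-4.5,"z":0,"rx":0,"ry":0,"rz":0,"grip":0},{"x":-0.9,"y":-4.5,"z":0,"rx":0,"ry":0,"rz":0,"grip":0},{"x":-0.9,"y":-4.5,"z":0,"rx":0,"ry":0,"rz":0,"grip":0},{"x":-0.9,"y":-4.5,"z":0,"rx":0,"ry":0,"rz":0,"grip":0},{"x":-0.9,"y":-4.5,"z":0,"rx":0,"ry":0,"rz":0,"grip":0},{"x":-0.9,"y":-4.5,"z":0,"rx":0,"ry":0,"rz":0,"grip":0},{"x":-0.9,"y":-4.5,"z":0,"rx":0,"ry":0,"rz":0,"grip":0},{"x":-0.9,"y":-4.5,"z":0,"rx":0,"ry":0,"rz":0,"grip":0},{"x":0,"y":0,"z":0,"rx":0,"ry":0,"rz":0,"grip":0}]' 110
python3 st.py
```

```text
time: 26.95
eef_pos: [0.5156, 0.0126, 0.0945]
tcp_rot: [0.747, 0.665, -0.0, -0.001]
contact_force: [0.1, 3.7, 6.1]
opening: 0.149
finger_force: 113.5
torq [ 0.525 -0.306 -0.489] yaw 79.42 q6 -0.059
mark ang 64.2 [166.4022496  284.55275844] 1867
eff [ -1.656 -25.398 -22.731  -1.041   0.13   -0.507]
```

```bash
python3 -m creep '[{"x":-0.4,"y":-3,"z":0,"rx":0,"ry":0,"rz":0,"grip":0},{"x":-0.4,"y":-3,"z":0,"rx":0,"ry":0,"rz":0,"grip":0},{"x":-0.5,"y":-3,"z":0,"rx":0,"ry":0,"rz":0,"grip":0},{"x":-0.6,"y":-3,"z":0,"rx":0,"ry":0,"rz":0,"grip":0},{"x":-0.6,"y":-3,"z":0,"rx":0,"ry":0,"rz":0,"grip":0},{"x":-0.6,"y":-3,"z":0,"rx":0,"ry":0,"rz":0,"grip":0},{"x":-0.4,"y":-2,"z":0,"rx":0,"ry":0,"rz":0,"grip":0},{"x":-0.4,"y":-2,"z":0,"rx":0,"ry":0,"rz":0,"grip":0},{"x":-0.2,"y":-1,"z":0,"rx":0,"ry":0,"rz":0,"grip":0},{"x":0,"y":0,"z":0,"rx":0,"ry":0,"rz":0,"grip":0}]' 110
python3 st.py
```

```text
time: 27.83
eef_pos: [0.4931, 0.011, 0.0945]
tcp_rot: [0.747, 0.665, -0.0, -0.001]
contact_force: [1.2, 5.1, 4.7]
opening: 0.135
finger_force: 113.2
torq [ 0.62  -0.546 -0.507] yaw 79.42 q6 -0.07
mark ang 64.0 [166.35227882 284.61072386] 1865
eff [ -1.75  -23.664 -22.571  -1.193   0.487  -0.495]
```

Move on until the stop resists.

```bash
python3 -m creep '[{"x":0.3,"y":-0.5,"z":0,"rx":0,"ry":0,"rz":0,"grip":0},{"x":0.3,"y":-0.5,"z":0,"rx":0,"ry":0,"rz":0,"grip":0},{"x":0,"y":-0.5,"z":0,"rx":0,"ry":0,"rz":0,"grip":0},{"x":-0.1,"y":-0.5,"z":0,"rx":0,"ry":0,"rz":0,"grip":0},{"x":-0.1,"y":-0.5,"z":0,"rx":0,"ry":0,"rz":0,"grip":0},{"x":-0.1,"y":-0.5,"z":0,"rx":0,"ry":0,"rz":0,"grip":0},{"x":-0.1,"y":-0.5,"z":0,"rx":0,"ry":0,"rz":0,"grip":0},{"x":0,"y":0,"z":0,"rx":0,"ry":0,"rz":0,"grip":0},{"x":0,"y":0,"z":0,"rx":0,"ry":0,"rz":0,"grip":0},{"x":0,"y":0,"z":0,"rx":0,"ry":0,"rz":0,"grip":0}]' 110
python3 st.py
```

```text
time: 28.72
eef_pos: [0.4913, 0.0109, 0.0947]
tcp_rot: [0.746, 0.665, 0.001, 0.001]
contact_force: [5.4, 2.3, 1.8]
opening: 0.142
finger_force: 112.8
torq [ 0.299 -1.002 -0.51 ] yaw 79.43 q6 -0.07
mark ang 63.5 [166.45211343 284.7399679 ] 1869
eff [ -0.689 -24.315 -21.816  -0.886   1.336  -0.495]
```

```bash
python3 -m creep '[{"x":-0.1,"y":-0.5,"z":0,"rx":0,"ry":0,"rz":0,"grip":0},{"x":-0.1,"y":-0.5,"z":0,"rx":0,"ry":0,"rz":0,"grip":0},{"x":-0.1,"y":-0.5,"z":0,"rx":0,"ry":0,"rz":0,"grip":0},{"x":0,"y":-0.5,"z":0,"rx":0,"ry":0,"rz":0,"grip":0},{"x":0,"y":0,"z":0,"rx":0,"ry":0,"rz":0,"grip":0},{"x":0,"y":0,"z":0,"rx":0,"ry":0,"rz":0,"grip":0},{"x":0,"y":0,"z":0,"rx":0,"ry":0,"rz":0,"grip":0},{"x":0,"y":0,"z":0,"rx":0,"ry":0,"rz":0,"grip":0},{"x":0,"y":0,"z":0,"rx":0,"ry":0,"rz":0,"grip":0},{"x":0,"y":0,"z":0,"rx":0,"ry":0,"rz":0,"grip":0}]' 110
python3 st.py
```

```text
time: 29.6
eef_pos: [0.4914, 0.0109, 0.095]
tcp_rot: [0.747, 0.665, 0.003, 0.003]
contact_force: [11.5, 3.6, -2.4]
opening: 0.139
finger_force: 112.2
torq [ 0.429 -1.888 -0.443] yaw 79.4 q6 -0.071
mark ang 64.2 [166.49624464 284.88090129] 1864
eff [ -1.11  -25.499 -20.69   -1.237   2.582  -0.475]
```

At the open stop (90 mm). I relax the push, unwind most of the spring, then release.

```bash
python3 -m creep '[{"x":0,"y":0.4,"z":0,"rx":0,"ry":0,"rz":2,"grip":0},{"x":0,"y":0.4,"z":0,"rx":0,"ry":0,"rz":2,"grip":0},{"x":0,"y":0.2,"z":0,"rx":0,"ry":0,"rz":2,"grip":0},{"x":0,"y":0,"z":0,"rx":0,"ry":0,"rz":2,"grip":0},{"x":0,"y":0,"z":0,"rx":0,"ry":0,"rz":2,"grip":0},{"x":0,"y":0,"z":0,"rx":0,"ry":0,"rz":2,"grip":0},{"x":0,"y":0,"z":0,"rx":0,"ry":0,"rz":2,"grip":0},{"x":0,"y":0,"z":0,"rx":0,"ry":0,"rz":0,"grip":0},{"x":0,"y":0,"z":0,"rx":0,"ry":0,"rz":0,"grip":0},{"x":0,"y":0,"z":0,"rx":0,"ry":0,"rz":0,"grip":0}]' 110
python3 st.py
```

```text
time: 30.48
eef_pos: [0.4916, 0.0108, 0.0952]
tcp_rot: [0.822, 0.57, 0.002, 0.002]
contact_force: [9.0, 2.8, 1.8]
opening: 0.138
finger_force: 112.7
torq [ 0.571 -1.439 -0.164] yaw 65.52 q6 0.172
mark ang 0.0 [320.98135198 241.06526807] 429
eff [ -1.487 -24.393 -20.673  -1.07    1.865  -0.12 ]
```

```bash
python3 -m creep '[{"x":0.2,"y":0.4,"z":0,"rx":0,"ry":0,"rz":1,"grip":0},{"x":0.2,"y":0.4,"z":0,"rx":0,"ry":0,"rz":0,"grip":0},{"x":0,"y":0,"z":0,"rx":0,"ry":0,"rz":0,"grip":0},{"x":0,"y":0,"z":0,"rx":0,"ry":0,"rz":0,"grip":0},{"x":0,"y":0,"z":0,"rx":0,"ry":0,"rz":0,"grip":0.2},{"x":0,"y":0,"z":0,"rx":0,"ry":0,"rz":0,"grip":0.3},{"x":0,"y":0,"z":0,"rx":0,"ry":0,"rz":0,"grip":0.45},{"x":0,"y":0,"z":0,"rx":0,"ry":0,"rz":0,"grip":0.6},{"x":0,"y":0,"z":0,"rx":0,"ry":0,"rz":0,"grip":0.6},{"x":0,"y":0,"z":0,"rx":0,"ry":0,"rz":0,"grip":0.6}]' 40
python3 -m creep '[{"x":0,"y":0,"z":-5,"rx":0,"ry":0,"rz":0,"grip":0.6},{"x":0,"y":0,"z":-10,"rx":0,"ry":0,"rz":0,"grip":0.6},{"x":0,"y":0,"z":-20,"rx":0,"ry":0,"rz":0,"grip":0.6},{"x":0,"y":0,"z":-30,"rx":0,"ry":0,"rz":0,"grip":0.6},{"x":0,"y":0,"z":-30,"rx":0,"ry":0,"rz":0,"grip":0.6},{"x":0,"y":0,"z":-30,"rx":0,"ry":0,"rz":0,"grip":0.6},{"x":0,"y":0,"z":0,"rx":0,"ry":0,"rz":0,"grip":0.6},{"x":0,"y":0,"z":0,"rx":0,"ry":0,"rz":0,"grip":0.6},{"x":0,"y":0,"z":0,"rx":0,"ry":0,"rz":0,"grip":0.6},{"x":0,"y":0,"z":0,"rx":0,"ry":0,"rz":0,"grip":0.6}]'
python3 -c "
from h import *
for n in('scene','wrist'):
  c=optics.read_camera(n)
  for ce,a,m in blobs(green(c),8): print(n,ce,a,ray(c,ce,.115),ray(c,ce,.138))"
```

```text
time: 31.37
eef_pos: [0.4896, 0.0109, 0.094]
tcp_rot: [0.827, 0.563, -0.001, -0.001]
contact_force: [-1.3, 1.0, -0.7]
opening: 0.604
finger_force: 0.0
time: 32.2
eef_pos: [0.4895, 0.0111, 0.2184]
tcp_rot: [0.827, 0.562, -0.001, -0.001]
contact_force: [-0.5, -0.0, -0.9]
opening: 0.599
finger_force: 0.0
scene [294.39583333 193.54166667] 48 [0.42174271 0.0036767  0.115     ] [ 0.44250871 -0.0146268   0.138     ]
wrist [324.02 173.87] 100 [0.49700303 0.02326521 0.115     ] [0.49852784 0.02761355 0.138     ]
wrist [243.32478632 228.26666667] 585 [0.42061669 0.00569967 0.115     ] [0.42872953 0.01156297 0.138     ]
```

```bash
python3 -c "
from plant import sign_off
print(sign_off())"
```

```text
the job is handed in; nothing more can be done
None
```

I slid the jam hatch open to its stop (about 90 mm), held the handle at about 0.55–0.6 N·m while sliding, and let go with the handle still out; the job is handed in (no result came back).

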